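# Drop the spent cell in the battery jar and click its cap shut

### The arm

A 6-joint arm with a two-finger parallel gripper is mounted at the origin on the work surface; the furniture and walls round the work are solid. World frame = base frame: x ahead of the robot, y to its left, z up, the work surface at z = 0. Lengths are in mm, angles in degrees, forces in N, time in s.
With the tool pointing down it reaches from about 350 to 850 mm from the base axis. Payload 8.1 kg.
Tool frame: the origin (TCP) lies midway between the tips of the shut fingers; the grasp point (between the pads) lies 19 mm behind it; z points along the fingers, y is the line along which they close (so a half turn about z gives the same grasp; the last joint's range is limited). The gripper opens to 85 mm and grips with 20 to 120 N. Pads are 22 mm wide; open, the fingers measure 114 mm over their backs; the gripper's body (76 mm by 85 mm) begins 54 mm behind the grasp point. The pads swing forward as they close: fully open they stand 13 mm farther back than shut.
Start: joints at [62.831, 7.471, 85.268, -0, 87.261, -4.893], TCP at [227.426, 555.232, 231.292] pointing down, gripper open.
Joint ranges: [-169.43, 169.43], [-51.17, 129.36], [1.28, 143.12], [-76.62, 256.62], [0, 156.53], [-152.29, 152.29]. Speed limits (degrees/s): [136.94, 136.94, 159.86, 180, 180, 180].

### API

Orientations are given as [roll, pitch, yaw] about the fixed x, y, z axes, in that order (R = Rz(yaw) Ry(pitch) Rx(roll)).
In Python, from bench import r gives the robot as it stands.
- The arm moves only by the tool apply_moves, never from a script. Its argument "steps" is a list of rows, each a list of 7 numbers: the opening, from -1 (shut) to 1 (fully open), then the shift along the tool's x, y, z in mm, then the turn, a rotation vector about the tool's x, y, z in units of 5 degrees (1.0 is 5 degrees). A call has exactly 8 rows; each row shifts and turns the commanded pose from where the row before left it, along the tool's axes as they then stand; what a row does not reach is not made up. A row lasts 1/10 s, in which the tool goes at most 50 mm and 8.59 degrees, less where a joint would pass 70% of its speed; a pose out of reach is approached as far as the arm can. A call is refused whole if a number of a shift passes 50 or a number of a turn 1, either way. A call with a gripper value outside its range is refused whole. The fingers move at their own pace and stop on an object; "squeeze" is the grip in N (left out, the last holds). Time passes only in rows, so rows that do not move let the fingers close, or fill a call up. It gives the time, the measured TCP pose, the force, the opening and the grip force at its end, in the units of the state.
- r.sense(): the state, without advancing time (a new reading comes with each control period).
- r.snapshot(name): name is "scene" or "side" or "wrist"; returns a dict with "color" (420x560x3 uint8, blue, green, red), "depth" (420x560 float32, mm along the optical axis (not along the pixel's ray), 0 where there is no reading), "mtx" (3x3 intrinsics, pixels), "dist" ([k1, k2, p1, p2, k3] as OpenCV has them; the pictures are not rectified), "T" (4x4, takes a point from camera to world coordinates); the wrist camera has in their place "hand_eye" (4x4, takes a point from camera to tool coordinates, whose origin is the TCP and whose axes are the flange's). Camera axes: x right, y down, z forward; pixel columns grow to the right and rows downward; lengths in mm; the calibration is good to about 2 mm. A picture is of the moment at which its call begins: read the wrist's pose just before it.
- r.hand_in(): hands the job in; it is judged then, once.
The state is a dict: "time": time; "joint_pos": joint angles; "qd": joint speeds; "joint_efforts": joint torques, N m; "tool_pos": TCP position; "tcp_rot": TCP orientation; "ft_force": force on the tool from outside, world axes, zero at the start; "wrist_torque": the same for the moment, N m; "finger_gap": finger opening in mm; "grip_force": force on a finger pad.
Only numpy, scipy, OpenCV 4.12 (cv2) and the standard library are available. Lean on these libraries where they do the work, as an engineer would, in place of code of your own. Each camera call takes 0.05 s, during which the arm holds its last target. There are 200 camera calls.

### The job

Drop the spent blue battery that stands on the desk into the battery-collection jar through its open neck. Then flip the jar's cap over onto the mouth and turn its orange grip clockwise, as for any screw cap, until it has come to its stop and its torque limiter has clicked over at least once. Leave the other things on the desk where they are.

Things in the scene. Friction and masses are not known exactly. Their poses are not given: they have to be found in the camera images.
- cell: The spent battery: a blue D-size cell with a silver band and a silver contact on top, 33 mm diameter, 61 mm tall, about 140 g, standing upright and loose on the desk, to one side of the jar. Origin: centre of its underside; z along its axis, up.
- flask: The collection jar: clear round bottle, 103 mm diameter, 155 mm long, a few small cells on its floor, held by a heavy green stand (150 x 116 mm foot) that does not move. It leans 35 degrees from vertical, mouth roughly toward the robot. Origin: centre of its bottom, about 66 mm above the desk. z: along its axis, out of the mouth; x: up-slope, away from the robot; y: level.
- mouth (a point): Centre of the jar's mouth in the plane of its rim, 155 mm up the jar's axis; axes as flask. The neck is 65 mm across outside, 57 mm inside, narrowed to 48 mm just inside the rim by two bayonet ledges; 27 mm down the shoulder widens to the body.
- cap_hinge (a point): Middle of the cap's flip hinge, fixed on the jar's neck, 46 mm up-slope (+x) of the jar's axis; axes as flask. The hinge pin runs along y. The cap plate is a grey disc, 75 mm diameter, 6 mm thick, its centre 46 mm from the pin.
- cap (a joint): Flip angle of the cap, rad: 0 shut flat on the mouth; 2.45 to 2.6 at the start: flipped open, leaning back against its stop, orange grip on the side away from the mouth. It swings freely: the plate is upright at about 2.2, balances near 1.8, and pushed on from behind past that (under 1 N) it drops fully shut.
- cap_core (a joint): Turn of the bayonet core in the cap plate, rad, positive clockwise seen from outside. Starts at -0.2 to 0.2, where its lugs enter the mouth as the cap shuts. Turns against gasket drag (0.12 N m) until the lugs meet their stop at about 0.87. There is no stop while the cap is open, so leave it unturned until it is shut.
- cap_grip (a joint): Turn of the orange grip against the core, rad, same sense; starts at 0. A one-way spring ratchet ties them: with the core at its stop the grip can be forced on clockwise, the torque rising to 0.3 or 0.4 N m until the pawl drops into the next tooth: one click per 0.39 rad. Let go part-way up a tooth, it slides back to the last click. A click may kick the core back by 0.15.
- grip_bar (a point): Top of the orange grip's bar, on the cap's axis, 45 mm above the rim when shut. z: out along the cap's axis (the jar's axis when shut); x: along the bar. The bar is 56 mm long (x), 16 mm thick (y) and stands 28 mm above a round ribbed skirt of 62 mm diameter.
- glue_stick: Bystander: standing glue stick with a blue cap and a yellow label, 28 mm diameter, 88 mm tall; origin at the centre of its underside. It and the battery stand one at the left and one at the right of the jar, either way round.
- water_bottle: Bystander: blue drinking bottle with a black cap, 75 mm diameter, 255 mm tall, at the right behind; origin at its underside.
- stapler: Bystander: red stapler, 131 mm long, 38 mm tall, nearer the robot at the right; origin at the centre of its underside.
Things that resemble listed ones, but are neither listed nor needed, are in the scene too. What is shaped like the cell but green or red is not meant.

How it is judged (in metres and radians):
On the way, in this order (a step that is already met when the one before it is completed fails the run):
1. the battery is in the jar, below its neck (z of cell in the frame of flask between -0.005 and 0.105 m and x of cell in the frame of flask between -0.05 and 0.05 m and y of cell in the frame of flask between -0.05 and 0.05 m), for 0.2 s.
2. the cap is flipped shut on the mouth (all of step 1 and value of joint cap below 0.06 rad), for 0.2 s.
At the end, for the whole second after the job is handed in: The battery rests in the jar (its underside's centre under 105 mm up the jar's axis and within 50 mm of it), the cap is shut (cap under 0.06 rad), its core turned home (cap_core over 0.65 rad) and the grip has slipped at least one click (cap_grip over 0.33 rad) (all of step 2 and value of joint cap_core above 0.65 rad and value of joint cap_grip above 0.33 rad and linear speed of cell below 0.03 m/s); the robot touches nothing.
It fails at once if a bystander is knocked over or shoved more than 40 mm (distance of any of glue_stick, water_bottle, stapler from where it was at the start of the episode above 0.04 m or angle between any of glue_stick, water_bottle's own z axis and vertical above 0.5 rad).
It also fails if it takes over 56 s, if anything falls off the work surface, if the arm or the gripper's body presses on something with over 40 N, if the wrist force passes 120 N, or if a joint passes its speed limit or range.

## Working session

There is one attempt and no reset: what is moved stays moved. The work goes in short steps, Python scripts to look and compute and a tool call to move; the robot and the scene stay as the last step left them, time stands still between calls to the robot, and variables do not carry over. Pictures are saved under pics/ and viewed, at most 10 in all, crops included, and the job is handed in when it is done.

Besides the shell and the picture viewer there is one more tool, called after "Request:" in YAML: its name, and indented under it one key for each argument. apply_moves: Moves the arm, as the interface text tells. Its arguments: {"type":"object","properties":{"steps":{"type":"array"},"squeeze":{"type":"number"}},"required":["steps"]}

```bash
mkdir -p pics; ls; python3 - <<'E'
from bench import r
import cv2,numpy as np,pickle
d={}
for n in ("scene","side","wrist"):
    s=r.sense(); p=r.snapshot(n); p['s']=s; d[n]=p
    cv2.imwrite(f"pics/{n}0.png",p["color"])
    print(n,p.get("T",p.get("hand_eye")),p["mtx"],p["dist"])
pickle.dump(d,open("d0.pkl","wb"))
print(s)
E
```

```text
pics
scene [[ 6.21380021e-01 -3.76253378e-01  6.87255604e-01 -1.29815037e+02]
 [-7.83445036e-01 -2.87135065e-01  5.51150914e-01 -5.12634153e+02]
 [-1.00372109e-02 -8.80901158e-01 -4.73193835e-01  5.68208299e+02]
 [ 0.00000000e+00  0.00000000e+00  0.00000000e+00  1.00000000e+00]] [[406.90863918   0.         277.49575143]
 [  0.         406.90863918 207.43288773]
 [  0.           0.           1.        ]] [-0.11253738  0.          0.          0.          0.        ]
side [[ 9.98003479e-01 -3.73011546e-02  5.09674350e-02  4.03711117e+02]
 [-6.28344386e-02 -6.68084446e-01  7.41427681e-01 -6.96254257e+02]
 [ 6.39444205e-03 -7.43149915e-01 -6.69094399e-01  7.23905651e+02]
 [ 0.00000000e+00  0.00000000e+00  0.00000000e+00  1.00000000e+00]] [[421.07911282   0.         275.41856866]
 [  0.         421.07911282 208.28973973]
 [  0.           0.           1.        ]] [-0.06073056  0.          0.          0.          0.        ]
wrist [[-8.18130855e-05 -9.44983934e-01 -3.27116735e-01  8.51236991e+01]
 [ 9.99999978e-01 -1.41183782e-04  1.57752009e-04  7.46389769e-01]
 [-1.95256692e-04 -3.2711671
[... 282 characters left out ...]
  0.        ]
{'time': 0.1, 'joint_pos': array([ 6.28309087e+01,  7.51037943e+00,  8.53231415e+01,  1.59264222e-03,
        8.72598820e+01, -4.89394769e+00]), 'qd': array([-0.05615022, -0.19434084, -0.12012056, -0.09624871, -0.05573086,
       -0.03570944]), 'joint_efforts': array([ 4.46464310e-04, -5.70962799e+01, -5.01934218e+01, -2.94946431e-04,
        8.47851421e-03,  3.54397753e-05]), 'tool_pos': array([227.19058344, 554.80317024, 230.35252413]), 'tcp_rot': array([-1.79907073e+02, -9.55325370e-03,  1.57724771e+02]), 'ft_force': array([0.78383018, 0.12928324, 0.35275019]), 'wrist_torque': array([-0.02409654, -0.02176477, -0.01676542]), 'grip_force': 0.0, 'finger_gap': 85.38731427099783}
```

View pics/scene0.png

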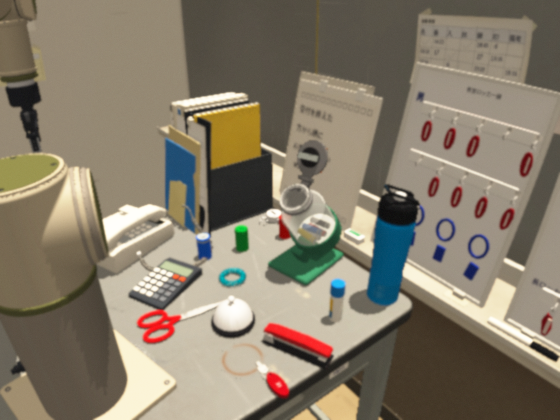

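View pics/side0.png

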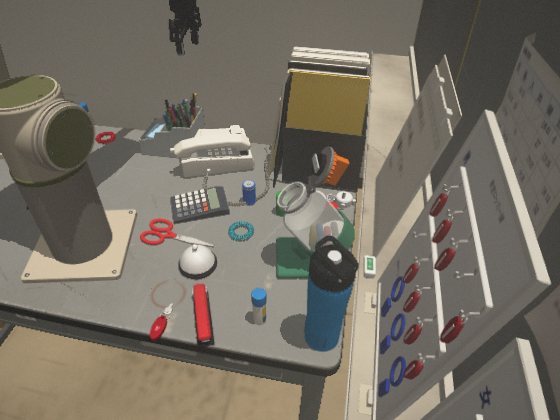

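The scene view shows the blue cell at about (204,247), the jar mouth at (296,200) and the open cap at (310,158). The side view shows the cell at (249,192), the mouth at (293,196) and the orange grip at (335,165). The glue stick is right of the jar.

```bash
cat > h.py <<'E'
import numpy as np,cv2,pickle
from scipy.spatial.transform import Rotation as R
def pose(s):
    T=np.eye(4);T[:3,:3]=R.from_euler('xyz',s['tcp_rot'],degrees=True).as_matrix();T[:3,3]=s['tool_pos'];return T
def camT(p): return p['T'] if 'T' in p else pose(p['s'])@p['hand_eye']
def ray(p,uv):
    T=camT(p);q=cv2.undistortPoints(np.array([[uv]],float),p['mtx'],p['dist'])[0,0]
    return T[:3,3],T[:3,:3]@np.array([q[0],q[1],1.])
def tri(a,ua,b,ub):
    o1,d1=ray(a,ua);o2,d2=ray(b,ub)
    t=np.linalg.lstsq(np.c_[d1,-d2],o2-o1,rcond=None)[0]
    x,y=o1+t[0]*d1,o2+t[1]*d2
    return (x+y)/2,np.linalg.norm(x-y)
def cloud(p):
    v,u=np.nonzero(p['depth']>0);q=cv2.undistortPoints(np.c_[u,v].astype(float)[:,None],p['mtx'],p['dist'])[:,0]
    z=p['depth'][v,u];T=camT(p);return (np.c_[q*z[:,None],z])@T[:3,:3].T+T[:3,3],u,v,p['color'][v,u]
def proj(p,X):
    T=np.linalg.inv(camT(p));X=np.atleast_2d(X).astype(float)
    return cv2.projectPoints(X@T[:3,:3].T+T[:3,3],np.zeros(3),np.zeros(3),p['mtx'],p['dist'])[0][:,0]
E
python3 - <<'E'
from h import *
d=pickle.load(open('d0.pkl','rb'))
a=cv2.resize(d['scene']['color'][130:290,180:350],None,fx=2.35*1,fy=2.35*1.,interpolation=3) if 0 else cv2.resize(d['scene']['color'][135:285,190:346],(396,381),interpolation=2)
b=cv2.resize(d['side']['color'][135:285,232:388],(396,381),interpolation=2)
cv2.imwrite('pics/c0.png',np.hstack([a,b]))
for n,(u0,u1,v0,v1) in dict(scene=(190,346,135,285),side=(232,388,135,285)).items():
    P,u,v,c=cloud(d[n]);hsv=cv2.cvtColor(c[None],cv2.COLOR_BGR2HSV)[0]
    m=(u>u0)&(u<u1)&(v>v0)&(v<v1)
    H,S,V=hsv.T.astype(int)
    for nm,k in dict(blue=(H>105)&(H<130)&(S>130),orange=(H>5)&(H<20)&(S>150)&(V>120),green=(H>60)&(H<90)&(S>120)).items():
        q=P[m&k];
        if nm=='blue':q=q[(q[:,2]>-5)&(q[:,2]<80)&(q[:,0]<650)]
        print(n,nm,len(q),q.mean(0).round(1),np.percentile(q,[3,50,97],axis=0).round(0).tolist())
E
```

```text
scene blue 184 [383.3 122.7  30.2] [[375.0, 117.0, 8.0], [382.0, 121.0, 30.0], [397.0, 133.0, 56.0]]<stdin>:13: RuntimeWarning: Mean of empty slice.
  ret = um.true_divide(
Traceback (most recent call last):
IndexError: index -1 is out of bounds for axis 0 with size 0
```

View pics/c0.png

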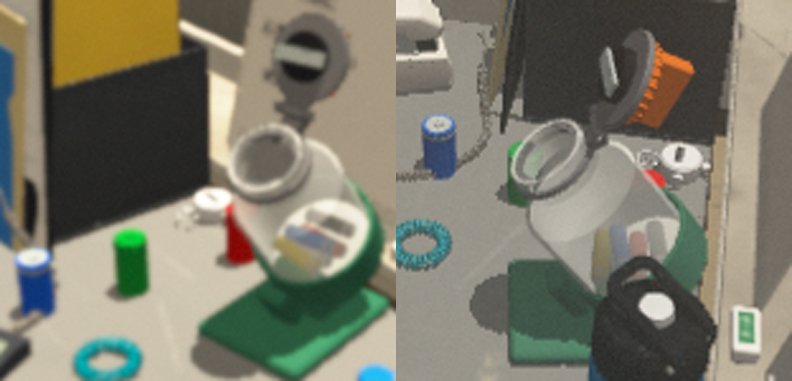

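```bash
python3 - <<'E'
from h import *
d=pickle.load(open('d0.pkl','rb'));S,D=d['scene'],d['side']
k=156/396
s=lambda x,y:(190+x*k,135+y*k)
e=lambda x,y:(232+(x-396)*k,135+y*k)
print('celltop',tri(S,s(34,257),D,e(439,123)))
print('mouth',tri(S,s(269,159),D,e(548,157)))
print('coreclip',tri(S,s(299,55),D,e(610,73)))
for n in('scene','side'):
    P,u,v,c=cloud(d[n]);H,Sa,V=cv2.cvtColor(c[None],cv2.COLOR_BGR2HSV)[0].T.astype(int)
    for nm,m in dict(blue=(H>105)&(H<130)&(Sa>110)&(P[:,2]>5)&(P[:,2]<75)&(P[:,0]<420)&(P[:,0]>340)&(abs(P[:,1]-125)<40),orange=(H>3)&(H<22)&(Sa>150)&(P[:,2]>200)&(P[:,2]<400)&(P[:,0]<750)&(abs(P[:,1])<100),foot=(H>55)&(H<95)&(Sa>90)&(P[:,2]<25)&(P[:,2]>6)&(P[:,0]>450)).items():
        q=P[m]
        if len(q)<5: print(n,nm,len(q));continue
        print(n,nm,len(q),q.mean(0).round(1),np.percentile(q,[3,50,97],axis=0).round(0).tolist())
        if nm=='foot': print(cv2.minAreaRect(q[:,:2].astype(np.float32)))
        if nm=='blue':
            from scipy.optimize import least_squares
            print('cyl',least_squares(lambda x:np.hypot(q[:,0]-x[0],q[:,1]-x[1])-16.5,[388,128],loss='soft_l1').x)
    # rim/jar: points per pixel
    if n=='scene':
        m=(u>278)&(u<313)&(v>182)&(v<214)
    else: m=(u>275)&(u<308)&(v>180)&(v<213)
    q=P[m];q=q[(q[:,2]>120)];print('rimpts',len(q),np.percentile(q,[3,50,97],axis=0).round(0).tolist())
E
```

```text
celltop (array([393.52946346, 133.92718142,  59.02262436]), np.float64(4.78632706073108))
mouth (array([478.65666567, -73.25111464, 188.95153495]), np.float64(1.8401469364723089))
coreclip (array([521.69780717, -70.96097388, 265.3094816 ]), np.float64(1.7456937624907436))
scene blue 202 [383.5 122.9  31.8] [[375.0, 117.0, 9.0], [382.0, 121.0, 32.0], [397.0, 134.0, 57.0]]
cyl [391.45503116 134.45190094]
scene orange 0
scene foot 1305 [497.9 -77.8  14. ] [[452.0, -130.0, 9.0], [490.0, -93.0, 14.0], [580.0, 76.0, 22.0]]
((522.6795043945312, -21.73499298095703), (145.25283813476562, 223.3739471435547), 0.007280520163476467)
rimpts 910 [[452.0, -105.0, 135.0], [491.0, -62.0, 177.0], [548.0, -26.0, 208.0]]
side blue 132 [394.6 121.9  33.3] [[379.0, 117.0, 7.0], [395.0, 121.0, 32.0], [406.0, 133.0, 62.0]]
cyl [391.63918853 135.26842277]
side orange 336 [560.1 -81.6 262.2] [[546.0, -98.0, 230.0], [560.0, -81.0, 266.0], [577.0, -69.0, 286.0]]
side foot 102 [ 482.6 -112.5   16.3] [[453.0, -125.0, 13.0], [484.0, -116.0, 17.0], [512.0, -103.0, 18.0]]
((464.5920715332031, -30.65764617919922), (60.33466339111328, 205.59799194335938), 12.260982513427734)
rimpts 811 [[454.0, -104.0, 149.0], [484.0, -70.0, 183.0], [506.0, -33.0, 210.0]]
```

```bash
cat >> h.py <<'E'
def Rxyz(r,p,y): return R.from_euler('xyz',[r,p,y],degrees=True).as_matrix()
def go(s,pos,Rm):
    """tool-frame shift (mm) in the current frame and turn vector (5deg units) to reach the target"""
    T=pose(s);return (T[:3,:3].T@(np.array(pos)-T[:3,3])).round(1),(R.from_matrix(T[:3,:3].T@Rm).as_rotvec(degrees=True)/5).round(2)
E
python3 - <<'E'
from h import *
from bench import r
d=pickle.load(open('d0.pkl','rb'))
Q=np.vstack([cloud(d[n])[0] for n in('scene','side')])
a,b=np.array([227,555.]),np.array([480,-73.])
for y in range(550,-120,-50):
    t=(555-y)/628;c=a+t*(b-a)
    m=(np.abs(Q[:,1]-y)<40)&(np.abs(Q[:,0]-c[0])<110);print(y,c[0].round(),np.percentile(Q[m][:,2],99).round() if m.any() else None)
print('behind')
for x in range(560,760,20):
    m=(np.abs(Q[:,0]-x)<10)&(Q[:,1]>-140)&(Q[:,1]<-10);print(x,m.sum(),np.percentile(Q[m][:,2],[50,99]).round() if m.any() else None)
print(go(r.sense(),[455,-70,340],Rxyz(180,0,180)))
E
```

```text
550 229.0 556.0
500 249.0 572.0
450 269.0 585.0
400 289.0 583.0
350 310.0 581.0
300 330.0 106.0
250 350.0 109.0
200 370.0 271.0
150 390.0 296.0
100 410.0 62.0
50 430.0 58.0
0 451.0 161.0
-50 471.0 290.0
-100 491.0 288.0
behind
560 966 [134. 288.]
580 575 [116. 276.]
600 332 [ 92. 128.]
620 427 [-3. 97.]
640 663 [25. 47.]
660 999 [26. 92.]
680 1907 [ 89. 173.]
700 2434 [169. 260.]
720 2760 [260. 347.]
740 1888 [318. 368.]
(array([-447.6, -492. , -108.9]), array([-0.02, -0.  , -4.46]))
```

Request:
apply_moves:
  steps:
    - [1,-30,-33,-12,0,0,0]
    - [1,-30,-33,-12,0,0,0]
    - [1,-30,-33,-12,0,0,0]
    - [1,-30,-33,-12,0,0,0]
    - [1,-30,-33,-12,0,0,0]
    - [1,-30,-33,-12,0,0,0]
    - [1,-30,-33,-12,0,0,0]
    - [1,-30,-33,-12,0,0,0]

```text
time: 0.95
tool_pos: [349.5, 218.3, 327.7]
tcp_rot: [180.0, 0.0, 157.7]
ft_force: [1.7, 0.6, -0.1]
finger_gap: 85.3
grip_force: 0.0
```

Request:
apply_moves:
  steps:
    - [1,-34,-36,-2,0,0,0]
    - [1,-34,-36,-2,0,0,0]
    - [1,-34,-36,-2,0,0,0]
    - [1,-34,-36,-2,0,0,-0.4]
    - [1,-34,-36,-2,0,0,-1]
    - [1,-34,-36,0,0,0,-1]
    - [1,0,0,0,0,0,-1]
    - [1,0,0,0,0,0,-1]

```text
time: 1.75
tool_pos: [463.5, -55.8, 336.4]
tcp_rot: [180.0, -0.1, 179.7]
ft_force: [-0.5, -0.2, 0.3]
finger_gap: 85.6
grip_force: 0.0
```

```bash
python3 - <<'E'
from h import *
from bench import r
s=r.sense();p=r.snapshot('wrist');p['s']=s;pickle.dump(p,open('w1.pkl','wb'))
print(s['time'],s['tool_pos'],s['tcp_rot'],s['joint_pos'],s['qd'],s['ft_force'])
cv2.imwrite('pics/w1.png',cv2.resize(p['color'],(800,600)))
E
```

```text
1.75 [463.46225029 -55.80235066 336.40307271] [ 1.79974671e+02 -1.08398681e-01  1.79735917e+02] [-1.31628440e+01 -1.43581947e+01  9.53785667e+01  4.97923869e-04
  9.90909454e+01 -1.02898658e+02] [  1.75682163  -1.2623827    0.50252775   0.07948009   0.2217151
 -49.24691235] [-0.47286201 -0.2415448   0.25825064]
```

View pics/w1.png

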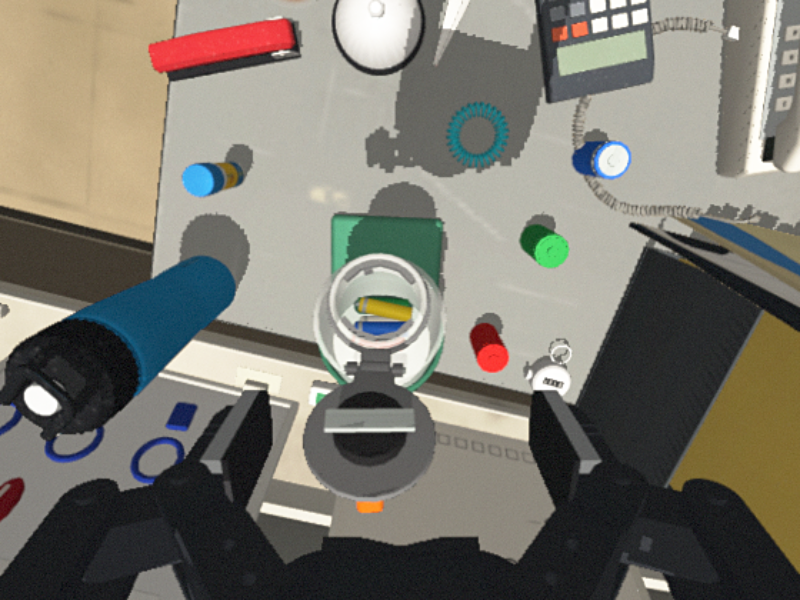

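The wrist view (800 px scale) shows the mouth ring spanning x 331–428 and y 254–350, and the hinge at (375,368). The cap plate spans x 303–436 and y 379–502, the cell top is at (612,160) and the foot's front edge runs from (332,213) to (442,222).

```bash
python3 - <<'E'
from h import *
from scipy.optimize import least_squares
d=pickle.load(open('d0.pkl','rb'));S,D=d['scene'],d['side'];W=pickle.load(open('w1.pkl','rb'))
k=156/396
t=np.linspace(0,2*np.pi,120)
def axes(yaw):
    c=R.from_euler('z',yaw).as_matrix();s,co=np.sin(np.radians(35)),np.cos(np.radians(35))
    return c@[co,0,s],c@[0,1,0],c@[-s,0,co]
bb=lambda q:np.r_[q.min(0),q.max(0)]
obs=[(S,np.array([190+229*k,135+123*k,190+309*k,135+197*k])),(D,np.array([232+(511-396)*k,135+117*k,232+(587-396)*k,135+196*k])),(W,np.array([331,254,428,350])*.7)]
pl=np.array([303,379,436,502])*.7
def f(x,full=False):
    m=x[:3];X,Y,Z=axes(x[3]);circ=m+32.5*(np.cos(t)[:,None]*X+np.sin(t)[:,None]*Y)
    e=[(bb(proj(p,circ))-o) for p,o in obs]
    hg=m+46*X; th=x[4];dr=-np.cos(th)*X+np.sin(th)*Z;c=hg+46*dr
    e.append(bb(proj(W,c+37.5*(np.cos(t)[:,None]*dr+np.sin(t)[:,None]*Y)))-pl)
    e.append((proj(W,hg)[0]-np.array([375,368])*.7)*.5)
    return e if full else np.concatenate(e)
o=least_squares(f,[478,-73,190,0,2.5],loss='soft_l1');print(o.x.round(3),np.degrees(o.x[3]))
for e in f(o.x,1):print(e.round(1))
m=o.x[:3];X,Y,Z=axes(o.x[3]);print('bottom',m-155*Z,'hinge',m+46*X)
c=[ray(W,np.array(q)*.7) for q in((332,213),(442,222),(612,160))]
for (a,v),z in zip(c,(16,16,61)): print(a+v*(z-a[2])/v[2])
np.save('jar.npy',o.x)
print('rot fro z=-Z', R.from_matrix(np.c_[ -X, Y, -Z]).as_euler('xyz',degrees=True))
E
```

```text
[ 4.79193e+02 -6.89560e+01  1.88744e+02 -5.70000e-02  2.66400e+00] -3.2530893475955573
[-0.5  0.2 -2.7 -2.4]
[ 1.   2.2 -1.2 -3.1]
[-0.4  0.8 -0.6 -1.3]
[ 0.9  0.6 -0.6 -0.3]
[0.  0.3]
bottom [567.95446886 -74.00074887  61.77550038] hinge [516.81365595 -71.09399669 215.12858332]
[ 445.66232684 -123.11837129   16.        ]
[455.31206918 -11.98263783  16.        ]
[393.3042709  132.98363371  61.        ]
rot fro z=-Z [-180.           35.          176.74691065]
```

```bash
python3 - <<'E'
from h import *
from bench import r
d=pickle.load(open('d0.pkl','rb'));W=pickle.load(open('w1.pkl','rb'))
Q=np.vstack([cloud(x)[0] for x in(d['scene'],d['side'],W)])
m=(abs(Q[:,0]-392)<75)&(abs(Q[:,1]-134)<100)&(Q[:,2]>70)&(Q[:,2]<330);q=Q[m]
print(m.sum(),q.min(0),q.max(0))
for y in range(60,240,20):
    k=abs(q[:,1]-y)<10
    if k.sum()>2: print(y,k.sum(),q[k].min(0).round(),q[k].max(0).round())
s=r.sense();print(s['tool_pos'],s['tcp_rot'],go(s,[392,134,24],Rxyz(180,0,180)))
E
```

```text
1235 [447.67599815 180.058543    70.02578748] [466.97995546 233.95482818 224.71103656]
180 250 [459. 180.  70.] [467. 190. 185.]
200 302 [453. 190.  70.] [467. 210. 225.]
220 606 [448. 210.  70.] [467. 230. 200.]
[463.3802867  -55.09927151 336.62052451] [ 1.79979057e+02 -8.09130236e-02 -1.79889613e+02] (array([ 70.6, 189.1, 312.8]), array([ 0.  , -0.02,  0.02]))
```

Request:
apply_moves:
  steps:
    - [1,14,38,25,0,0,0]
    - [1,14,38,25,0,0,0]
    - [1,14,38,25,0,0,0]
    - [1,14,38,25,0,0,0]
    - [1,14,38,25,0,0,0]
    - [1,0,0,40,0,0,0]
    - [1,0,0,40,0,0,0]
    - [1,0,0,20,0,0,0]

```text
time: 2.6
tool_pos: [391.7, 136.5, 108.6]
tcp_rot: [-179.9, -0.2, 179.7]
ft_force: [-0.5, 0.3, -0.5]
finger_gap: 85.4
grip_force: 0.0
```

```bash
python3 - <<'E'
from h import *
from bench import r
s=r.sense();W=r.snapshot('wrist');W['s']=s
P,u,v,c=cloud(W);H,S,V=cv2.cvtColor(c[None],cv2.COLOR_BGR2HSV)[0].T.astype(int)
near=(np.hypot(P[:,0]-392,P[:,1]-134)<35)
top=near&(P[:,2]>55)&(P[:,2]<70);q=P[top];print('top',top.sum(),cv2.minEnclosingCircle(q[:,:2].astype(np.float32)),np.median(q[:,2]))
print(u[top].min(),u[top].max(),v[top].min(),v[top].max())
from scipy.optimize import least_squares
q=P[near&(P[:,2]>15)&(P[:,2]<55)]
print(len(q),least_squares(lambda x:np.hypot(q[:,0]-x[0],q[:,1]-x[1])-16.5,[392,134],loss='soft_l1').x)
print(s['time'],s['tool_pos'],s['tcp_rot'],go(s,[392,134,24],Rxyz(180,0,180)))
E
```

```text
top 1772 ((392.9410400390625, 135.05201721191406), 16.709388732910156) 58.947986295919904
252 299 213 260
697 [393.40783433 134.84626215]
2.6 [391.68389003 136.54717719 108.59656303] [-179.94181504   -0.24583987  179.73472654] (array([-0.7, -2.5, 84.6]), array([-0.01, -0.05, -0.05]))
```

Request:
apply_moves:
  steps:
    - [1,0,0,30,0,0,0]
    - [1,0,0,30,0,0,0]
    - [1,0,0,16,0,0,0]
    - [1,0,0,0,0,0,0]
    - [-1,0,0,0,0,0,0]
    - [-1,0,0,0,0,0,0]
    - [-1,0,0,0,0,0,0]
    - [-1,0,0,0,0,0,0]
  squeeze: 50

```text
time: 3.45
tool_pos: [395.4, 136.4, 37.5]
tcp_rot: [180.0, 0.1, 179.7]
ft_force: [-0.2, -0.8, 6.7]
finger_gap: 30.3
grip_force: 48.5
```

```bash
python3 - <<'E'
from h import *
from bench import r
s=r.sense();print(s)
E
```

```text
{'time': 3.45, 'joint_pos': array([ 1.20091051e+01, -1.05860152e+01,  1.24257001e+02, -1.60332980e-02,
        6.62054490e+01, -7.77038810e+01]), 'qd': array([ 0.02230171,  0.07625817, -0.31164319, -0.03726374,  0.04953379,
       -0.05352936]), 'joint_efforts': array([ 1.14209052e+00, -3.14475846e+01, -4.14249051e+01,  5.77113368e-01,
       -2.62661716e-01,  8.21045047e-03]), 'tool_pos': array([395.36970865, 136.35420738,  37.52024739]), 'tcp_rot': array([1.79988033e+02, 1.23857344e-01, 1.79719426e+02]), 'ft_force': array([-0.24164845, -0.82001419,  6.66414079]), 'wrist_torque': array([ 0.04419603,  0.03041559, -0.01592853]), 'grip_force': 48.51461470127106, 'finger_gap': 30.308327037718566}
```

Request:
apply_moves:
  steps:
    - [-1,0,0,-15,0,0,0]
    - [-1,0,0,-45,0,0,0]
    - [-1,0,0,-45,0,0,0]
    - [-1,0,0,-45,0,0,0]
    - [-1,0,0,-45,0,0,0]
    - [-1,0,-40,-25,0,0,0]
    - [-1,0,-40,0,0,0,0]
    - [-1,0,0,0,0,0,0]

```text
time: 4.25
tool_pos: [394.6, 52.7, 257.9]
tcp_rot: [-179.9, 0.2, 179.5]
ft_force: [-0.1, 0.1, -2.0]
finger_gap: 30.1
grip_force: 49.8
```

```bash
cat > plan.py <<'E'
from h import *
YAW=-4.3; M=np.array([479,-70,191.])
c=R.from_euler('z',YAW,degrees=True).as_matrix();si,co=np.sin(np.radians(35)),np.cos(np.radians(35))
X,Y,Z=c@[co,0,si],c@[0,1,0],c@[-si,0,co]
RJ=np.c_[-X,Y,-Z]
E
python3 - <<'E'
from plan import *
from bench import r
s=r.sense();print(s['tool_pos'],s['tcp_rot'],s['finger_gap'],s['grip_force'],s['ft_force'])
print(go(s,M+110*Z,RJ),M+110*Z,R.from_matrix(RJ).as_euler('xyz',degrees=True))
W=r.snapshot('side');cv2.imwrite('pics/g1.png',cv2.resize(W['color'][60:260,180:380],(600,600)))
E
```

```text
[394.57961081  52.68210336 257.91070991] [-1.79893320e+02  1.75054798e-01  1.79490098e+02] 30.07850749367213 49.81014311313629 [-0.10466921  0.07786776 -2.03052712]
(array([ -22.6, -117.8,  -22.9]), array([ 0.21, -6.96,  0.74])) [416.08419152 -65.2693366  281.10672487] [180.   35.  175.7]
```

View pics/g1.png

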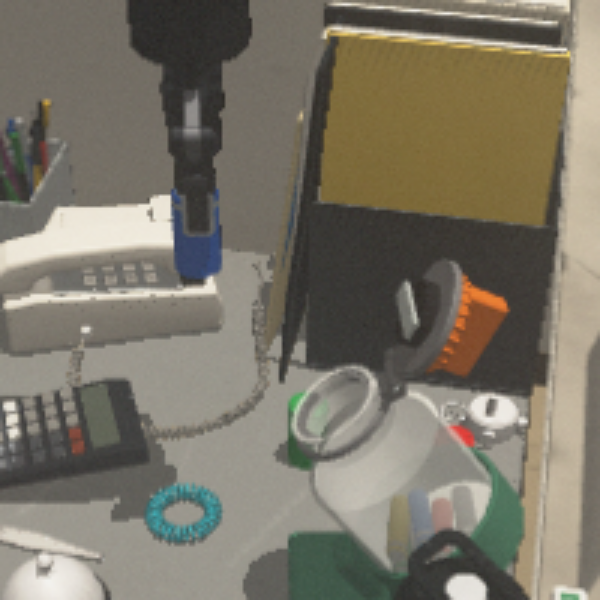

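The side view shows the cell held upright, with the fingertips at about half its height (crop y≈230 of 185–280). The cap is still open, with the bar at (480,315).

Request:
apply_moves:
  steps:
    - [-1,-8,-40,-8,0.03,-1,0.1]
    - [-1,-8,-40,-8,0.03,-1,0.1]
    - [-1,-7,-38,-7,0.03,-1,0.1]
    - [-1,0,0,0,0.03,-1,0.1]
    - [-1,0,0,0,0.03,-1,0.1]
    - [-1,0,0,0,0.03,-1,0.1]
    - [-1,0,0,0,0.03,-0.96,0.1]
    - [-1,0,0,0,0,0,0]

```text
time: 5.1
tool_pos: [460.5, -71.9, 283.4]
tcp_rot: [179.4, 32.3, 176.0]
ft_force: [-0.3, -0.2, -1.7]
finger_gap: 30.5
grip_force: 50.2
```

```bash
python3 - <<'E'
from plan import *
from bench import r
s=r.sense();W=r.snapshot('wrist');W['s']=s;print(s['tool_pos'],s['tcp_rot'],s['finger_gap'],s['grip_force'],s['ft_force'])
print(go(s,M+60*Z,RJ));pickle.dump(W,open('w2.pkl','wb'))
im=W['color'].copy()
t=np.linspace(0,2*np.pi,120)
for rad in(32.5,28.5):
    for p in proj(W,M+rad*(np.cos(t)[:,None]*X+np.sin(t)[:,None]*Y)): 
        u,v=np.int32(p); 
        if 0<=u<560 and 0<=v<420: im[v,u]=(0,0,255)
cv2.imwrite('pics/w2.png',cv2.resize(im,(800,600)))
E
```

```text
[460.48015458 -71.88273258 283.4427611 ] [179.38848573  32.29610424 176.01852872] 30.465012693056153 50.191168785095215 [-0.32079629 -0.18967421 -1.65857643]
(array([36.7,  3.1, 28. ]), array([ 0.16, -0.54,  0.05]))
```

View pics/w2.png

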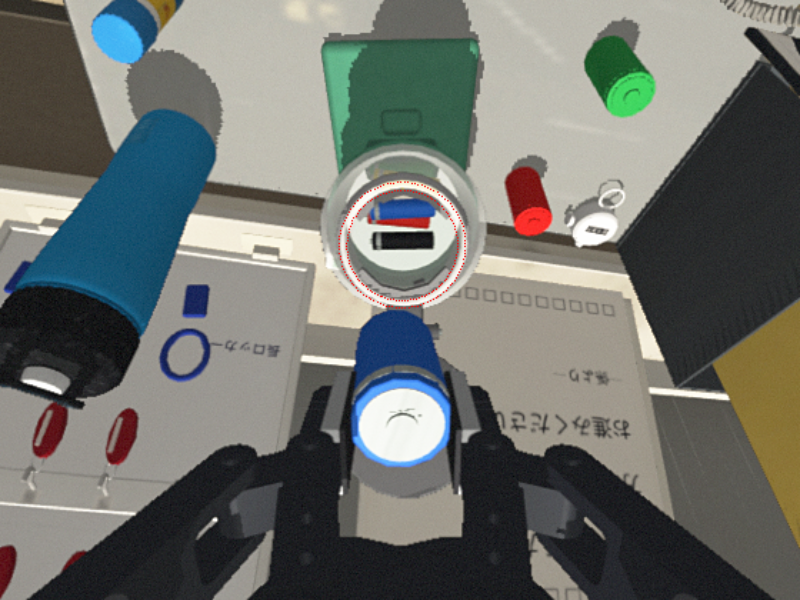

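The model ring (red dots) overlays the jar rim, centred near (404,243), and the cell is in the grip at (402,420).

Request:
apply_moves:
  steps:
    - [-1,17,1.5,0,0.08,-0.27,0.02]
    - [-1,17,1.5,0,0.08,-0.27,0.03]
    - [-1,0,0,10,0,0,0]
    - [-1,0,0,15,0,0,0]
    - [-1,0,0,0,0,0,0]
    - [-1,0,0,0,0,0,0]
    - [-1,0,0,0,0,0,0]
    - [-1,0,0,0,0,0,0]

```text
time: 5.95
tool_pos: [480.7, -76.5, 247.9]
tcp_rot: [179.8, 33.4, 175.8]
ft_force: [1.1, -0.3, -1.5]
finger_gap: 30.4
grip_force: 49.3
```

```bash
python3 - <<'E'
from plan import *
from bench import r
s=r.sense();print(s['tool_pos'],s['tcp_rot'],s['finger_gap'],s['grip_force'],s['ft_force'])
print(go(s,M+8*Z+2.3*X,RJ))
E
```

```text
[480.68920385 -76.5309713  247.93213222] [179.82651506  33.38422355 175.77703165] 30.410126591557066 49.30753290653229 [ 1.05849675 -0.30973735 -1.5034275 ]
(array([31.1,  6.3, 38.3]), array([ 0.04, -0.32,  0.01]))
```

```bash
python3 - <<'E'
from bench import r
s=r.sense();print(s['time'],s['joint_pos'].round(1),s['qd'].round(1),s['joint_efforts'].round(1),s['tool_pos'])
E
```

```text
5.95 [ -22.9  -47.9  132.9   11.5   63.6 -111. ] [-0.1 -0.2  0.  -0.  -0.1  0. ] [  0.  -16.  -55.5   1.4  -4.    0. ] [480.68920385 -76.5309713  247.93213222]
```

Request:
apply_moves:
  steps:
    - [-1,15,0,0,0,0,0]
    - [-1,0,0,0,0,0,0]
    - [-1,0,0,0,0,0,0]
    - [-1,0,0,0,0,0,0]
    - [-1,0,0,0,0,0,0]
    - [-1,0,0,0,0,0,0]
    - [-1,0,0,0,0,0,0]
    - [-1,0,0,0,0,0,0]

```text
time: 6.75
tool_pos: [468.2, -75.6, 239.4]
tcp_rot: [179.8, 33.4, 175.8]
ft_force: [-0.3, 0.6, -1.6]
finger_gap: 30.3
grip_force: 49.5
```

```bash
python3 - <<'E'
from plan import *
from bench import r
s=r.sense();print(s['time'],s['joint_pos'].round(1),s['qd'].round(1),s['tool_pos'],s['tcp_rot'])
print(go(s,M+8*Z+2.3*X,RJ))
E
```

```text
6.75 [ -23.7  -50.9  135.3   11.9   64.4 -111.7] [ 0.  -0.1  0.2 -0.   0.  -0. ] [468.240583   -75.63479875 239.37722674] [179.82734811  33.36485079 175.77964553]
(array([15.9,  6.3, 38. ]), array([ 0.04, -0.33,  0.01]))
```

```bash
cat > kin.py <<'E'
from plan import *
from scipy.optimize import least_squares
A=lambda ax,q:R.from_euler(ax,q,degrees=True).as_matrix()
def fk(q,k):
    a1,d1,L2,a3,L4,lat,Lt=k
    Rb=A('z',q[0]);R2=Rb@A('y',q[1]);R3=R2@A('y',q[2]);R4=R3@A('z',q[3]);R5=R4@A('y',q[4]);R6=R5@A('z',SG*q[5])
    p=Rb@[a1,lat,d1]+R2@[0,0,L2]+R3@[a3,0,L4]+R5@[0,0,Lt]
    return p,R6
SG=1
obs=[([62.831,7.471,85.268,0,87.261,-4.893],[227.426,555.232,231.292],[180,0,157.7]),
([-13.1628,-14.358,95.3786,0,99.0909,-102.8987],[463.46,-55.80,336.40],[180,-.1,179.7]),
([12.009,-10.586,124.257,-.016,66.205,-77.704],[395.37,136.354,37.52],[180,.12,179.72]),
([-22.9,-47.9,132.9,11.5,63.6,-111.0],[480.69,-76.53,247.93],[179.83,33.38,175.78]),
([-23.7,-50.9,135.3,11.9,64.4,-111.7],[468.24,-75.63,239.38],[179.83,33.36,175.78])]
def fit():
    f=lambda k:np.concatenate([fk(q,k)[0]-p for q,p,_ in obs])
    return least_squares(f,[50,350,400,0,400,50,250])
K=np.load('K.npy') if __import__('os').path.exists('K.npy') else None
LO=np.array([-169.43,-51.17,1.28,-76.62,0,-152.29]);HI=np.array([169.43,129.36,143.12,256.62,156.53,152.29])
def ik(p,Rm,q0=(-22,-48,133,11,63,-111)):
    def f(q):
        x,Q=fk(q,K);return np.r_[x-p,R.from_matrix(Q@C).inv().__mul__(R.from_matrix(Rm)).as_rotvec()*200]
    o=least_squares(f,np.clip(q0,LO+.01,HI-.01),bounds=(LO,HI));return o.x,np.linalg.norm(o.fun[:3]),np.degrees(np.linalg.norm(o.fun[3:])/200)
C=np.load('C.npy') if K is not None else None
E
python3 - <<'E'
import kin
from kin import *
o=fit();print(o.x.round(1),o.fun.round(1))
np.save('K.npy',o.x)
for sg in(1,-1):
    kin.SG=sg
    for q,p,e in obs: print(sg,R.from_matrix(fk(q,o.x)[1].T@Rxyz(*e)).as_euler('xyz',degrees=True).round(1))
E
```

```text
[-5.000e-01  3.189e+02  3.685e+02  6.140e+01  5.538e+02  5.120e+01
  3.650e+02] [-0.1 -0.1  0.1  0.  -0.   0.2  0.   0.  -0.   0.1 -0.2  0.1 -0.   0.1
 -0.4]
1 [-0.  0. 90.]
1 [ 0. -0. 90.]
1 [ 0.  0. 90.]
1 [-0.  -0.1 90. ]
1 [ 0.  -0.1 90. ]
-1 [-0.   0.  80.2]
-1 [   0.    -0.  -115.8]
-1 [  0.    0.  -65.4]
-1 [-0.00e+00 -1.00e-01 -1.32e+02]
-1 [ 0.000e+00 -1.000e-01 -1.334e+02]
```

```bash
python3 - <<'E'
import numpy as np
from scipy.spatial.transform import Rotation as R
np.save('C.npy',R.from_euler('z',90,degrees=True).as_matrix())
from kin import *
def RT(t,roll=0):
    c=R.from_euler('z',YAW,degrees=True).as_matrix();s,co=np.sin(np.radians(t)),np.cos(np.radians(t))
    return np.c_[c@[-co,0,-s],Y,c@[s,0,-co]]@A('z',roll)
for h in (8,25,45,60):
    for t in (35,28,22):
        # cell bottom centre 37 below TCP
        q,e,a=ik(M+h*Z,RT(t));print('h',h,'tilt',t,q.round(1),e.round(1),a.round(2))
for roll in(-40,0,45,90,130):
    for h in (22,60):
        q,e,a=ik(M+h*Z,RT(35,roll),(-22,-48,133,11,63,-111+roll));print('roll',roll,h,q.round(1),e.round(1),a.round(2))
E
```

```text
h 8 tilt 35 [ -22.3  -51.2  140.3   12.1   57.9 -111.5] 0.3 0.12
h 8 tilt 28 [ -20.1  -42.2  133.3    8.3   62.1 -108. ] 0.0 0.0
h 8 tilt 22 [ -18.5  -34.9  127.3    5.8   66.3 -105.6] 0.0 0.0
h 25 tilt 35 [ -22.7  -51.2  138.4   11.7   61.3 -111.2] 3.7 1.57
h 25 tilt 28 [ -20.7  -44.9  133.3    8.4   64.8 -108.1] 0.0 0.0
h 25 tilt 22 [ -19.   -37.4  127.4    5.8   68.7 -105.8] 0.0 0.0
h 45 tilt 35 [ -23.1  -51.2  136.1   11.4   65.2 -111. ] 7.3 3.19
h 45 tilt 28 [ -21.3  -47.9  133.2    8.5   68.  -108.3] 0.0 0.0
h 45 tilt 22 [ -19.5  -40.2  127.3    5.9   71.6 -106. ] 0.0 0.0
h 60 tilt 35 [ -23.5  -51.2  134.4   11.2   68.  -111. ] 9.6 4.34
h 60 tilt 28 [ -21.8  -50.   133.     8.6   70.3 -108.5] 0.0 0.0
h 60 tilt 22 [ -19.9  -42.1  127.2    6.    73.8 -106.2] 0.0 0.0
roll -40 22 [ -22.6  -51.2  138.7   11.8   60.7 -151.2] 3.2 1.32
roll -40 60 [ -23.5  -51.2  134.4   11.2   68.  -151. ] 9.6 4.34
roll 0 22 [ -22.6  -51.2  138.7   11.8   60.7 -111.2] 3.2 1.32
roll 0 60 [ -23.5  -51.2  134.4   11.2   68.  -111. ] 9.6 4.34
roll 45 22 [-22.6 -51.2 138.7  11.8  60.7 -66.2] 3.2 1.32
roll 45 60 [-23.5 -51.2 134.4  11.2  68.  -66. ] 9.6 4.34
roll 90 22 [-22.6 -51.2 138.7  11.8  60.7 -21.2] 3.2 1.32
roll 90 60 [-23.5 -51.2 134.4  11.2  68.  -21. ] 9.6 4.34
roll 130 22 [-22.6 -51.2 138.7  11.8  60.7  18.8] 3.2 1.32
roll 130 60 [-23.5 -51.2 134.4  11.2  68.   19. ] 9.6 4.34
```

```bash
cat >> kin.py <<'E'
def RT(t,roll=0):
    c=R.from_euler('z',YAW,degrees=True).as_matrix();s,co=np.sin(np.radians(t)),np.cos(np.radians(t))
    return np.c_[c@[-co,0,-s],Y,c@[s,0,-co]]@A('z',roll)
def rel(s,p,Rm):
    "turn first, then shift in the target frame"
    return (R.from_matrix(pose(s)[:3,:3].T@Rm).as_rotvec(degrees=True)/5).round(2),(Rm.T@(p-s['tool_pos'])).round(1)
E
python3 - <<'E'
from kin import *
from bench import r
s=r.sense();Q=RT(28)
F=M-12*Z-21*Q[:,2]-2.3*Q[:,0]
print(F,rel(s,F,Q),ik(F,Q),ik(F-40*Q[:,2],Q))
E
```

```text
[478.05745451 -69.92912965 200.79185951] (array([0.04, 1.07, 0.02]), array([ 9.8,  6.4, 38.5])) (array([ -19.96064407,  -41.42495641,  132.53141803,    8.24980446,
         62.03000187, -107.79323703]), np.float64(2.237927638478769e-13), np.float64(2.649759179967766e-14)) (array([ -20.9632164 ,  -46.48929312,  131.6190894 ,    8.34310649,
         68.08862582, -107.93611464]), np.float64(2.6812987050722663e-13), np.float64(3.896759639593701e-15))
```

Request:
apply_moves:
  steps:
    - [-1,0,0,0,0.02,0.54,0.01]
    - [-1,0,0,0,0.02,0.53,0.01]
    - [-1,5,3,0,0,0,0]
    - [-1,5,3.4,0,0,0,0]
    - [-1,0,0,0,0,0,0]
    - [-1,0,0,0,0,0,0]
    - [-1,0,0,0,0,0,0]
    - [-1,0,0,0,0,0,0]

```text
time: 7.55
tool_pos: [459.9, -68.7, 234.9]
tcp_rot: [180.0, 28.1, 175.7]
ft_force: [0.5, -0.1, -1.3]
finger_gap: 30.0
grip_force: 49.5
```

```bash
python3 - <<'E'
from kin import *
from bench import r
s=r.sense();Q=RT(28)
F=M-12*Z-21*Q[:,2]-2.3*Q[:,0]
print(s['time'],s['tool_pos'],s['tcp_rot'],s['joint_pos'].round(1),rel(s,F,Q),s['ft_force'])
W=r.snapshot('side');cv2.imwrite('pics/g2.png',cv2.resize(W['color'][130:230,230:360],(780,600)))
E
```

```text
7.55 [459.89860214 -68.74566493 234.90175557] [179.98744939  28.06554628 175.66257357] [ -21.   -46.3  131.6    8.4   67.8 -107.9] (array([-0.  ,  0.01, -0.01]), array([-0.1,  0.2, 38.7])) [ 0.50216679 -0.11964982 -1.25480619]
```

View pics/g2.png

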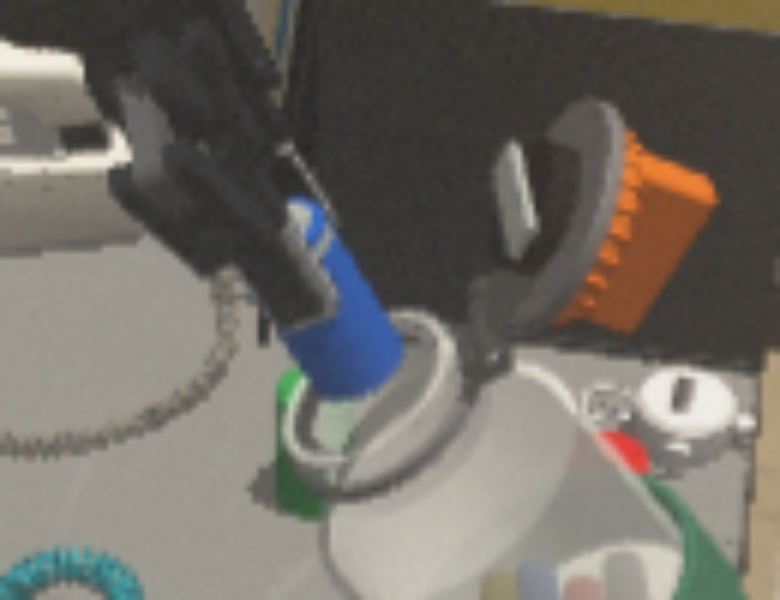

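The side crop shows the cell's lower end at (350,370), just above the mouth ring centred near (370,400), and aimed into it.

Request:
apply_moves:
  steps:
    - [-1,0,0,10,0,0,0]
    - [-1,0,0,10,0,0,0]
    - [-1,0,0,8,0,0,0]
    - [-1,0,0,6,0,0,0]
    - [-1,0,0,0,0,0,0]
    - [-1,0,0,0,0,0,0]
    - [-1,0,0,0,0,0,0]
    - [-1,0,0,0,0,0,0]

```text
time: 8.4
tool_pos: [476.0, -69.9, 205.2]
tcp_rot: [180.0, 28.1, 175.7]
ft_force: [0.3, -0.8, -1.7]
finger_gap: 30.2
grip_force: 49.5
```

Contact-free; release.

Request:
apply_moves:
  steps:
    - [0.2,0,0,0,0,0,0]
    - [0.2,0,0,0,0,0,0]
    - [0.2,0,0,0,0,0,0]
    - [0.2,0,0,0,0,0,0]
    - [0.2,0,0,-15,0,0,0]
    - [0.2,0,0,-20,0,0,0]
    - [0.2,0,0,-20,0,0,0]
    - [0.2,0,0,-10,0,0,0]

```text
time: 9.2
tool_pos: [445.5, -67.7, 264.1]
tcp_rot: [-180.0, 28.2, 175.7]
ft_force: [0.5, 0.1, -0.1]
finger_gap: 51.2
grip_force: 0.0
```

```bash
python3 - <<'E'
from kin import *
from bench import r
s=r.sense();print(s['time'],s['tool_pos'],s['tcp_rot'],s['joint_pos'].round(1),s['finger_gap'])
W=r.snapshot('side');a=cv2.resize(W['color'][130:260,230:360],(400,400))
p=r.snapshot('scene');b=cv2.resize(p['color'][135:285,230:380],(400,400))
cv2.imwrite('pics/g3.png',np.hstack([a,b]))
# behind-cap way-points
for p,rm in [((600,-73,400),Rxyz(180,0,180)),((600,-75,268),Rxyz(180,0,180)),((535,-73,268),Rxyz(180,0,180))]:
    print(p,ik(np.array(p,float),rm,(-15,0,95,0,80,-105)))
E
```

```text
9.2 [445.47775493 -67.69507083 264.13623014] [-179.97335754   28.16435481  175.69133891] [ -21.8  -49.7  130.4    8.5   72.5 -108.2] 51.172504423957946
(600, -73, 400) (array([-1.17968223e+01,  8.03538331e+00,  6.72494235e+01,  6.91062934e-15,
        1.04715193e+02, -1.01796822e+02]), np.float64(1.632702903446565e-13), np.float64(8.86050817328348e-15))
(600, -75, 268) (array([-1.19829741e+01,  7.50937875e+00,  8.14336977e+01,  6.83730252e-15,
        9.10569236e+01, -1.01982974e+02]), np.float64(1.632702903446565e-13), np.float64(1.813239706275661e-14))
(535, -73, 268) (array([-1.32117734e+01, -2.57414570e+00,  9.18052686e+01,  6.87024246e-15,
        9.07688771e+01, -1.03211773e+02]), np.float64(1.6140428288623166e-13), np.float64(8.487994756803839e-15))
```

View pics/g3.png

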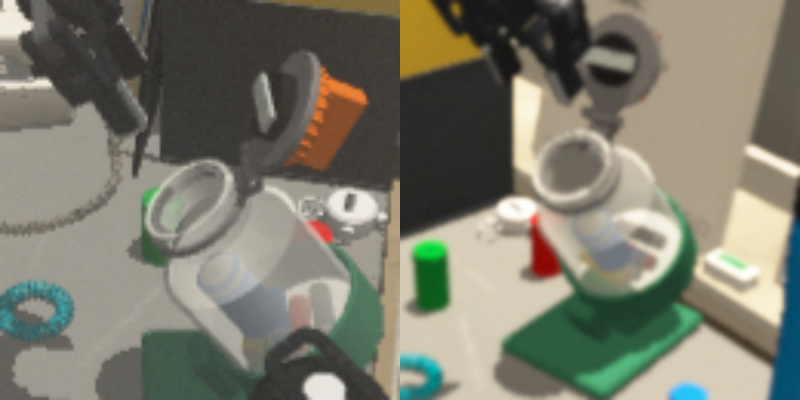

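Both views show the blue cell inside the jar body (left panel about (235,290), right about (605,240)). The cap is still open, with the orange bar at (335,120).

Request:
apply_moves:
  steps:
    - [-1,0,0,0,0,0.95,0]
    - [-1,0,0,-10,0,0.95,0]
    - [-1,0,0,-30,0,0.95,0]
    - [-1,0,0,-30,0,0.95,0]
    - [-1,0,0,-30,0,0.95,0]
    - [-1,0,0,-30,0,0.88,0]
    - [-1,0,0,-30,0,0,0]
    - [-1,0,0,0,0,0,0]

```text
time: 10.1
tool_pos: [419.8, -65.8, 421.1]
tcp_rot: [-180.0, 0.1, 175.7]
ft_force: [0.3, -0.3, -0.0]
finger_gap: 0.2
grip_force: 0.0
```

```bash
python3 - <<'E'
from kin import *
from bench import r
s=r.sense();print(s['time'],s['tool_pos'],s['tcp_rot'],s['joint_pos'].round(1),s['finger_gap'])
print(rel(s,np.array([607,-76,420.]),Rxyz(180,0,175.7)))
E
```

```text
10.1 [419.76958741 -65.80248545 421.08163443] [-1.79976353e+02  8.44354135e-02  1.75708427e+02] [ -15.8  -19.4   90.6   -0.   108.7 -101.5] 0.17661200242657787
(array([-0.  ,  0.02,  0.  ]), array([-187.5,    3.9,    1.1]))
```

Request:
apply_moves:
  steps:
    - [-1,-47,1,0,0,0,0]
    - [-1,-47,1,0,0,0,0]
    - [-1,-47,1,0,0,0,0]
    - [-1,-47,1,0,0,0,0]
    - [-1,0,0,40,0,0,0]
    - [-1,0,0,40,0,0,0]
    - [-1,0,0,40,0,0,0]
    - [-1,0,0,0,0,0,0]

```text
time: 10.9
tool_pos: [601.8, -74.7, 287.7]
tcp_rot: [179.9, -1.0, 175.7]
ft_force: [-0.2, 0.1, -1.1]
finger_gap: 0.3
grip_force: 0.0
```

Request:
apply_moves:
  steps:
    - [-1,0,0,18,0,0,0]
    - [-1,0,0,18,0,0,0]
    - [-1,0,0,0,0,0,0]
    - [-1,6,0,0,0,0,0]
    - [-1,6,0,0,0,0,0]
    - [-1,6,0,0,0,0,0]
    - [-1,6,0,0,0,0,0]
    - [-1,6,0,0,0,0,0]

```text
time: 11.7
tool_pos: [577.9, -73.8, 267.1]
tcp_rot: [-180.0, 0.4, 175.7]
ft_force: [-0.3, -0.0, 1.0]
finger_gap: 0.3
grip_force: 0.4
```

Request:
apply_moves:
  steps:
    - [-1,6,0,0,0,0,0]
    - [-1,6,0,0,0,0,0]
    - [-1,6,0,0,0,0,0]
    - [-1,6,0,0,0,0,0]
    - [-1,6,0,0,0,0,0]
    - [-1,5,0,0,0,0,0]
    - [-1,0,0,0,0,0,0]
    - [-1,0,0,0,0,0,0]

```text
time: 12.5
tool_pos: [540.5, -70.7, 262.1]
tcp_rot: [180.0, -0.1, 175.7]
ft_force: [0.1, -0.7, -0.1]
finger_gap: 0.2
grip_force: 0.0
```

```bash
python3 - <<'E'
from kin import *
from bench import r
s=r.sense();print(s['time'],s['tool_pos'],s['tcp_rot'],s['ft_force'])
for n in('side','scene'):
    p=r.snapshot(n);P,u,v,c=cloud(p);H,S,V=cv2.cvtColor(c[None],cv2.COLOR_BGR2HSV)[0].T.astype(int)
    m=(H>3)&(H<18)&(S>170)&(V>100)&(P[:,2]>150)&(P[:,2]<340)&(P[:,0]<650)&(P[:,0]>380)&(abs(P[:,1]+75)<60);q=P[m]
    print(n,len(q),q.mean(0).round(1) if len(q) else '',np.percentile(q,[5,95],axis=0).round() if len(q) else '')
E
```

```text
12.5 [540.4964005  -70.70711375 262.0704942 ] [ 1.79977747e+02 -1.24843555e-01  1.75678469e+02] [ 0.06528267 -0.7165965  -0.05907343]
side 142 [468.4 -78.5 222.2] [[444. -96. 201.]
 [489. -62. 243.]]
scene 651 [455.6 -79.8 210.9] [[432. -98. 189.]
 [480. -65. 234.]]
```

Request:
apply_moves:
  steps:
    - [-1,-5,0,-30,0,0,0]
    - [-1,0,0,-45,0,0,0]
    - [-1,0,0,-45,0,0,0]
    - [1,45,0,-15,0,0,0]
    - [1,45,0,0,0,0,0]
    - [1,20,0,0,0,0,0]
    - [1,0,0,0,0,0,0]
    - [1,0,0,0,0,0,0]

```text
time: 13.4
tool_pos: [436.3, -62.9, 397.7]
tcp_rot: [180.0, -0.1, 175.7]
ft_force: [0.5, 0.3, 0.3]
finger_gap: 72.1
grip_force: 0.0
```

```bash
python3 - <<'E'
from kin import *
from bench import r
for t in (28,30,32,33,34):
    for h in(18,24,80): 
        q,e,a=ik(M+h*Z,RT(t));print(t,h,q.round(1),e.round(1),a.round(2))
s=r.sense();W=r.snapshot('wrist');W['s']=s;pickle.dump(W,open('w3.pkl','wb'))
print(s['time'],s['tool_pos'],s['tcp_rot'],s['qd'].round(1))
P,u,v,c=cloud(W);H,S,V=cv2.cvtColor(c[None],cv2.COLOR_BGR2HSV)[0].T.astype(int)
m=(H>3)&(H<18)&(S>150)&(V>90)&(P[:,2]>150)&(P[:,0]>380)&(P[:,0]<600)
L=(P-M)@np.c_[X,Y,Z]
q=L[m];print(len(q),np.percentile(q,[2,50,98],axis=0).round(1))
tp=q[q[:,2]>38];print(len(tp),tp[:,2].mean(),np.median(tp[:,2]),cv2.minAreaRect(tp[:,:2].astype(np.float32)))
g=L[(np.hypot(L[:,0],L[:,1])<37)&(np.hypot(L[:,0],L[:,1])>33)&(L[:,2]>-15)&(L[:,2]<20)];print('plate',len(g),np.median(g[:,2]))
A_=np.c_[g[:,:2],np.ones(len(g))];k=(abs(g[:,2]-np.median(g[:,2]))<4);print(np.linalg.lstsq(A_[k],g[k,2],rcond=None)[0])
k=tp[:,2]>43;A_=np.c_[tp[:,:2],np.ones(len(tp))];print(np.linalg.lstsq(A_[k],tp[k,2],rcond=None)[0])
cv2.imwrite('pics/w3.png',cv2.resize(W['color'][100:400,130:430],(600,600)))
E
```

```text
28 18 [ -20.4  -43.8  133.3    8.4   63.7 -108.1] 0.0 0.0
28 24 [ -20.6  -44.7  133.3    8.4   64.6 -108.1] 0.0 0.0
28 80 [ -22.4  -51.2  131.6    8.6   73.6 -108.6] 1.6 0.75
30 18 [ -21.1  -46.4  135.3    9.4   62.4 -109. ] 0.0 0.0
30 24 [ -21.3  -47.4  135.3    9.4   63.4 -109. ] 0.0 0.0
30 80 [ -22.8  -51.2  131.8    9.2   73.1 -109.2] 4.6 2.2
32 18 [ -21.7  -49.1  137.4   10.4   61.3 -109.9] 0.0 0.0
32 24 [ -21.9  -50.1  137.4   10.4   62.3 -110. ] 0.0 0.0
32 80 [ -23.2  -51.2  132.     9.9   72.5 -109.8] 7.7 3.65
33 18 [ -22.1  -50.4  138.4   11.    60.8 -110.4] 0.0 0.0
33 24 [ -22.2  -51.2  138.2   11.    61.8 -110.4] 0.3 0.14
33 80 [ -23.5  -51.2  132.    10.3   72.3 -110.2] 9.2 4.36
34 18 [ -22.3  -51.2  139.    11.5   60.3 -110.9] 0.8 0.31
34 24 [ -22.4  -51.2  138.3   11.3   61.5 -110.8] 1.9 0.81
34 80 [ -23.7  -51.2  132.1   10.7   72.  -110.6] 10.8 5.08
13.4 [436.34561468 -62.94729231 397.67579322] [ 1.79991504e+02 -5.54247197e-02  1.75670796e+02] [ 0.3  2.1 -0.6  0.  -0.1  0.1]
2454 [[-27.  -27.6  13.6]
 [  0.9   0.7  20.3]
 [ 27.2  27.9  48.8]]
754 47.316515207272246 47.61477394667037 ((-1.142965316772461, 0.11930274963378906), (16.114648818969727, 55.143531799316406), 87.43421173095703)
plate 487 9.757788513142824
[-5.03100111e-03  1.46059193e-02  9.69341965e+00]
[-1.20378852e-02  1.04387398e-02  4.74881057e+01]
```

View pics/w3.png

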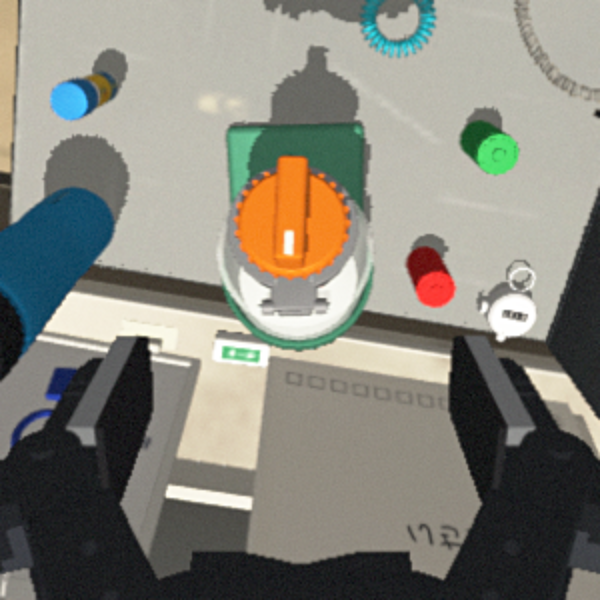

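The wrist crop shows the cap shut flat. The orange bar runs along the up-slope axis, centred at about (292,210), and the open fingers are well clear.

Request:
apply_moves:
  steps:
    - [1,0,0,40,0,0,0]
    - [1,0,0,40,0,0,0]
    - [1,0,0,20,0,-0.9,0.1]
    - [1,0,0,0,0,-0.9,0.1]
    - [1,0,0,0,0,-0.9,0.1]
    - [1,0,0,0,0,-0.9,0.1]
    - [1,0,0,0,0,-0.9,0.1]
    - [1,0,0,0,0,-0.9,0]

```text
time: 14.25
tool_pos: [436.5, -62.8, 297.3]
tcp_rot: [179.4, 27.0, 173.0]
ft_force: [-0.2, 0.8, 0.1]
finger_gap: 85.7
grip_force: 0.0
```

```bash
python3 - <<'E'
from kin import *
from bench import r
s=r.sense();print(s['time'],s['tool_pos'],s['tcp_rot'],s['qd'].round(1),s['finger_gap'])
for h,t in((80,27),(26,32)): print(h,rel(s,M-1.1*X+h*Z,RT(t,2.5)))
E
```

```text
14.25 [436.47202876 -62.83155122 297.28920749] [179.42104169  26.99143431 172.97947538] [-11.8 -56.9  41.3  15.  -27.3 -12.4] 85.70346134131755
80 (array([-0.13,  0.  ,  0.02]), array([22. , -4.9, 35.1]))
26 (array([-0.17, -1.  ,  0.02]), array([22.2, -4.9, 87. ]))
```

Request:
apply_moves:
  steps:
    - [1,0,0,20,-0.13,0,0]
    - [1,11,-2.5,15,0,0,0]
    - [1,11,-2.4,0,0,0,0]
    - [1,0,0,0,0,0,0]
    - [1,0,0,0,0,0,0]
    - [1,0,0,0,0,0,0]
    - [1,0,0,0,0,0,0]
    - [1,0,0,0,0,0,0]

```text
time: 15.05
tool_pos: [432.6, -66.8, 256.5]
tcp_rot: [178.8, 26.8, 173.0]
ft_force: [-0.5, 0.3, 0.4]
finger_gap: 85.7
grip_force: 0.0
```

```bash
python3 - <<'E'
from kin import *
from bench import r
s=r.sense();print(s['time'],s['tool_pos'],s['tcp_rot'],s['qd'].round(1),s['joint_pos'].round(1))
for h,t in((60,27),(40,30),(26,32)): print(h,rel(s,M-1.1*X+h*Z,RT(t,2.5)))
E
```

```text
15.05 [432.6050291  -66.78988475 256.49307334] [178.78753649  26.843019   173.00538239] [ 0.  -0.2  0.3 -0.   0.  -0. ] [ -22.2  -51.1  131.4    8.3   74.1 -106. ]
60 (array([-0.  , -0.03,  0.02]), array([-2.2,  0.4, 20.2]))
40 (array([-0.03, -0.63,  0.02]), array([-2.9,  0.4, 40.2]))
26 (array([-0.04, -1.03,  0.02]), array([-2.3,  0.4, 54.3]))
```

Request:
apply_moves:
  steps:
    - [1,0,0,15,0,0,0]
    - [1,0,0,15,0,0,0]
    - [1,0,0,0,0,-0.52,0]
    - [1,0,0,0,-0.04,-0.51,0.02]
    - [1,0,0,0,0,0,0]
    - [1,0,0,0,0,0,0]
    - [1,0,0,0,0,0,0]
    - [1,0,0,0,0,0,0]

```text
time: 15.85
tool_pos: [458.1, -70.4, 229.5]
tcp_rot: [178.4, 31.4, 172.8]
ft_force: [-0.2, -0.5, 0.1]
finger_gap: 85.5
grip_force: 0.0
```

```bash
python3 - <<'E'
from kin import *
from bench import r
s=r.sense();print(s['time'],s['tool_pos'],s['tcp_rot'],s['joint_pos'].round(1))
for h,t in((26,32),): print(h,rel(s,M-1.1*X+h*Z,RT(t,2.5)))
E
```

```text
15.85 [458.11209894 -70.40946972 229.50861161] [178.42090133  31.38722539 172.77629793] [ -22.6  -51.1  135.7   10.4   65.7 -107.6]
26 (array([ 0.01, -0.12,  0.  ]), array([ 5.3,  1.7, 17.8]))
```

Request:
apply_moves:
  steps:
    - [1,0,0,9,0,0,0]
    - [1,0,1.7,9,0,0,0]
    - [1,5.3,0,0,0,-0.12,0]
    - [1,0,0,0,0,0,0]
    - [1,0,0,0,0,0,0]
    - [-1,0,0,0,0,0,0]
    - [-1,0,0,0,0,0,0]
    - [-1,0,0,0,0,0,0]
  squeeze: 80

```text
time: 16.65
tool_pos: [463.3, -68.9, 211.2]
tcp_rot: [178.4, 32.0, 172.7]
ft_force: [-0.6, -0.4, 0.3]
finger_gap: 43.9
grip_force: 0.0
```

Request:
apply_moves:
  steps:
    - [-1,0,0,0,0,0,0]
    - [-1,0,0,0,0,0,0]
    - [-1,0,0,0,0,0,0]
    - [-1,0,0,0,0,0,0]
    - [-1,0,0,0,0,0,0]
    - [-1,0,0,0,0,0,0]
    - [-1,0,0,0,0,0,0]
    - [-1,0,0,0,0,0,0]

```text
time: 17.45
tool_pos: [462.9, -69.4, 211.4]
tcp_rot: [178.5, 32.0, 172.8]
ft_force: [-5.7, -3.3, 4.3]
finger_gap: 14.3
grip_force: 78.5
```

```bash
python3 - <<'E'
from kin import *
from bench import r
s=r.sense();print({k:np.round(v,2) for k,v in s.items()})
for h,t in((26,32),): print(h,rel(s,M-1.1*X+h*Z,RT(t,2.5)))
E
```

```text
{'time': np.float64(17.45), 'joint_pos': array([ -22.15,  -50.57,  137.5 ,   10.5 ,   62.7 , -107.63]), 'qd': array([ 0.06,  0.03, -0.  ,  0.05, -0.  , -0.08]), 'joint_efforts': array([ 1.600e+00, -1.262e+01, -5.331e+01,  2.320e+00, -4.350e+00,
        2.000e-02]), 'tool_pos': array([462.95, -69.44, 211.37]), 'tcp_rot': array([178.48,  31.98, 172.75]), 'ft_force': array([-5.71, -3.28,  4.27]), 'wrist_torque': array([-0.2 ,  0.81, -0.13]), 'grip_force': np.float64(78.5), 'finger_gap': np.float64(14.3)}
26 (array([-0.01,  0.  ,  0.  ]), array([-0.3,  0.7, -0.1]))
```

Request:
apply_moves:
  steps:
    - [-1,0,0,0,0,0,1]
    - [-1,0,0,0,0,0,1]
    - [-1,0,0,0,0,0,1]
    - [-1,0,0,0,0,0,1]
    - [-1,0,0,0,0,0,1]
    - [-1,0,0,0,0,0,1]
    - [-1,0,0,0,0,0,1]
    - [-1,0,0,0,0,0,1]

```text
time: 18.25
tool_pos: [463.3, -68.7, 211.6]
tcp_rot: [156.9, 22.9, 128.3]
ft_force: [-3.2, 0.2, 4.3]
finger_gap: 14.3
grip_force: 78.4
```

Request:
apply_moves:
  steps:
    - [-1,0,0,0,0,0,1]
    - [-1,0,0,0,0,0,1]
    - [-1,0,0,0,0,0,1]
    - [-1,0,0,0,0,0,0.5]
    - [-1,0,0,0,0,0,0]
    - [-1,0,0,0,0,0,0]
    - [-1,0,0,0,0,0,0]
    - [-1,0,0,0,0,0,0]

```text
time: 19.05
tool_pos: [463.6, -68.9, 212.0]
tcp_rot: [151.5, 15.4, 111.9]
ft_force: [-3.0, 0.5, 5.2]
finger_gap: 14.8
grip_force: 79.2
```

```bash
cat > st.py <<'E'
from kin import *
from bench import r
s=r.sense();Q=pose(s)[:3,:3]
print(s['time'],s['tool_pos'].round(1),s['joint_pos'].round(1),'F',s['ft_force'].round(1),'tau_tool',(Q.T@s['wrist_torque']).round(2),s['finger_gap'].round(1),s['grip_force'].round(0))
E
python3 st.py
```

```text
Traceback (most recent call last):
  File "st.py", line 4, in <module>
    print(s['time'],s['tool_pos'].round(1),s['joint_pos'].round(1),'F',s['ft_force'].round(1),'tau_tool',(Q.T@s['wrist_torque']).round(2),s['finger_gap'].round(1),s['grip_force'].round(0))
                                                                                                                                          ^^^^^^^^^^^^^^^^^^^^^
AttributeError: 'float' object has no attribute 'round'
```

Turned about 57°. Continue while watching the torque.

Request:
apply_moves:
  steps:
    - [-1,0,0,0,0,0,0.6]
    - [-1,0,0,0,0,0,0.6]
    - [-1,0,0,0,0,0,0.6]
    - [-1,0,0,0,0,0,0.2]
    - [-1,0,0,0,0,0,0]
    - [-1,0,0,0,0,0,0]
    - [-1,0,0,0,0,0,0]
    - [-1,0,0,0,0,0,0]

```text
time: 19.85
tool_pos: [463.6, -68.9, 212.2]
tcp_rot: [149.5, 10.5, 102.9]
ft_force: [-6.4, -0.0, 7.3]
finger_gap: 14.2
grip_force: 79.5
```

```bash
sed -i "s/s\['finger_gap'\].*/s['finger_gap'],s['grip_force'])/" st.py; python3 st.py
```

```text
19.85 [463.6 -68.9 212.2] [-22.1 -50.6 137.5  10.6  62.7 -40.2] F [-6.4 -0.   7.3] tau_tool [-0.2   0.76  0.08] 14.234046450522278 79.47407484054565
```

Request:
apply_moves:
  steps:
    - [-1,0,0,0,0,0,0.6]
    - [-1,0,0,0,0,0,0.6]
    - [-1,0,0,0,0,0,0.6]
    - [-1,0,0,0,0,0,0.2]
    - [-1,0,0,0,0,0,0]
    - [-1,0,0,0,0,0,0]
    - [-1,0,0,0,0,0,0]
    - [-1,0,0,0,0,0,0]

```text
time: 20.65
tool_pos: [463.7, -68.9, 212.4]
tcp_rot: [148.3, 5.3, 94.3]
ft_force: [-4.5, 0.5, 7.7]
finger_gap: 14.5
grip_force: 79.4
```

```bash
python3 st.py
```

```text
20.65 [463.7 -68.9 212.4] [-22.1 -50.6 137.4  10.6  62.7 -30.2] F [-4.5  0.5  7.7] tau_tool [-0.22  0.83 -0.18] 14.450982414950074 79.4331157207489
```

Request:
apply_moves:
  steps:
    - [-1,0,0,0,0,0,0.6]
    - [-1,0,0,0,0,0,0.6]
    - [-1,0,0,0,0,0,0.6]
    - [-1,0,0,0,0,0,0.6]
    - [-1,0,0,0,0,0,0]
    - [-1,0,0,0,0,0,0]
    - [-1,0,0,0,0,0,0]
    - [-1,0,0,0,0,0,0]

```text
time: 21.45
tool_pos: [463.6, -70.0, 212.5]
tcp_rot: [147.9, -0.9, 84.0]
ft_force: [-7.2, -4.3, 7.2]
finger_gap: 14.3
grip_force: 79.6
```

```bash
python3 st.py
```

```text
21.45 [463.6 -70.  212.5] [-22.2 -50.6 137.4  10.5  62.6 -18.2] F [-7.2 -4.3  7.2] tau_tool [ 0.15 -0.43  0.08] 14.311981686081884 79.55611824989319
```

Request:
apply_moves:
  steps:
    - [-1,0,0,0,0,0,0.6]
    - [-1,0,0,0,0,0,0.6]
    - [-1,0,0,0,0,0,0.6]
    - [-1,0,0,0,0,0,0.6]
    - [-1,0,0,0,0,0,0.6]
    - [-1,0,0,0,0,0,0.6]
    - [-1,0,0,0,0,0,0]
    - [-1,0,0,0,0,0,0]

```text
time: 22.25
tool_pos: [463.5, -69.9, 212.5]
tcp_rot: [149.4, -10.4, 68.6]
ft_force: [-9.2, -3.9, 9.1]
finger_gap: 14.5
grip_force: 79.7
```

```bash
python3 st.py
```

```text
22.25 [463.5 -69.9 212.5] [-22.2 -50.6 137.4  10.5  62.7  -0.2] F [-9.2 -3.9  9.1] tau_tool [ 0.12 -0.5   0.06] 14.504400018927955 79.74355459213257
```

Request:
apply_moves:
  steps:
    - [1,0,0,0,0,0,0]
    - [1,0,0,0,0,0,0]
    - [1,0,0,0,0,0,0]
    - [1,0,0,0,0,0,0]
    - [1,0,0,0,0,0,0]
    - [1,0,0,0,0,0,0]
    - [1,0,0,0,0,0,0]
    - [1,0,0,0,0,0,0]

```text
time: 23.05
tool_pos: [463.1, -68.8, 210.9]
tcp_rot: [149.6, -10.5, 68.6]
ft_force: [0.9, 1.0, -0.5]
finger_gap: 85.6
grip_force: 0.0
```

```bash
python3 st.py
```

```text
23.05 [463.1 -68.8 210.9] [-2.210e+01 -5.050e+01  1.375e+02  1.060e+01  6.270e+01 -1.000e-01] F [ 0.9  1.  -0.5] tau_tool [ 0.23 -0.11 -0.04] 85.56986592475857 0.0
```

```bash
python3 - <<'E'
from kin import *
from bench import r
s=r.sense()
for h,t in((26,27),(76,26)): p=M-1.1*X+h*Z;print(h,rel(s,p,RT(t,109.9)),ik(p,RT(t,109.9),(-22,-48,133,11,63,0)))
E
```

```text
26 (array([ 0.94, -0.35, -0.02]), array([ 0.2,  0.4, -0.6])) (array([-20.43726009, -43.95728244, 132.49238414,   7.96468025,
        65.59512173,   2.13517826]), np.float64(6.355287432313019e-14), np.float64(3.643783144938181e-15))
76 (array([ 1.13, -0.42, -0.02]), array([ -2.5,  -6.9, -50. ])) (array([-21.76160694, -49.57076402, 130.89157377,   7.8701396 ,
        73.87391536,   1.91426746]), np.float64(4.284519670727984e-13), np.float64(4.305696090485683e-14))
```

Request:
apply_moves:
  steps:
    - [1,0,0,0,0.57,-0.21,0]
    - [1,0,0,0,0.56,-0.21,-0.02]
    - [1,-0.5,-1.4,-10,0,0,0]
    - [1,-0.5,-1.4,-10,0,0,0]
    - [1,-0.5,-1.4,-10,0,0,0]
    - [1,-0.5,-1.4,-10,0,0,0]
    - [1,-0.5,-1.3,-10,0,0,0]
    - [1,0,0,0,0,0,0]

```text
time: 23.85
tool_pos: [434.8, -67.1, 255.1]
tcp_rot: [155.1, -8.6, 67.7]
ft_force: [0.2, -0.0, -1.0]
finger_gap: 85.3
grip_force: 0.0
```

```bash
python3 st.py; python3 - <<'E'
from kin import *
from bench import r
s=r.sense();W=r.snapshot('wrist');W['s']=s
P,u,v,c=cloud(W);H,S,V=cv2.cvtColor(c[None],cv2.COLOR_BGR2HSV)[0].T.astype(int)
m=(H>3)&(H<18)&(S>150)&(V>90)&(P[:,2]>150)&(P[:,0]>380)&(P[:,0]<600)
q=((P-M)@np.c_[X,Y,Z])[m];print(len(q),np.percentile(q,[2,50,98],axis=0).round(1))
tp=q[q[:,2]>40];print(len(tp),np.median(tp[:,2]),cv2.minAreaRect(tp[:,:2].astype(np.float32)))
cv2.imwrite('pics/w4.png',cv2.resize(W['color'],(800,600)))
E
```

```text
23.85 [434.8 -67.1 255.1] [-21.8 -49.7 130.7   7.9  73.9   1.9] F [ 0.2 -0.  -1. ] tau_tool [ 0.26 -0.09 -0.04] 85.2590859893817 0.0
6489 [[-28.4 -25.8  14. ]
 [  3.6   5.5  20.3]
 [ 27.1  29.4  48.7]]
2012 47.657168234954476 ((-1.5708155632019043, -0.03723907470703125), (56.3826789855957, 15.443288803100586), 63.63975524902344)
```

View pics/w4.png

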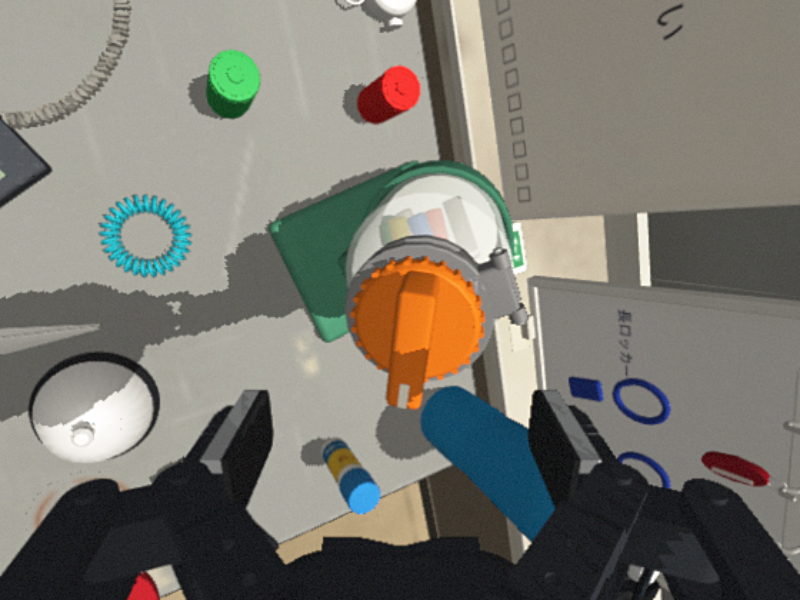

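The wrist view shows the cap shut flat and the bar at (413,340), turned about 116° in all: core at its stop plus three clicks. The fingers are clear and the glue stick and bottle are standing.

```bash
python3 -c "
from bench import r
print(r.hand_in())"
```

```text
the job is handed in; nothing more can be done
None
```

The blue battery is in the jar, the cap is shut and its grip has been turned clockwise to the stop and past about three clicks (judged from the measured bar angle), and the job was handed in at about 24 s; no verdict was returned.

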